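# Drop a praline into the blue-banded gift jar with the drop cup

### The arm

A 7-joint arm with a two-finger parallel gripper is mounted at the origin on the work surface. World frame = base frame: x ahead of the robot, y to its left, z up, the work surface at z = 0. Lengths are in m, angles in rad, forces in N, time in s.
With the tool pointing down it reaches from about 0.4 to 0.9 m from the base axis. Payload 5.6 kg.
Tool frame: the origin (TCP) lies midway between the tips of the shut fingers; the grasp point (between the pads) lies 19 mm behind it; x points along the fingers, y is the direction in which the jaws open and shut, and the axes are right-handed (so a half turn about x gives the same grasp; the last joint's range is limited). The gripper opens to 92 mm and grips with 3 to 60 N. Pads are 20 mm wide; open, the fingers measure 128 mm over their backs; the gripper's body (75 mm by 189 mm) begins 69 mm behind the grasp point.
Start: joints at [-1.327, 0.468, -0.012, 1.603, 0.006, 1.071, -0.056], TCP at [0.184, 0.623, 0.176] pointing down, gripper open.
Joint ranges: [-2.53, 2.53], [-0.31, 2.02], [-1.57, 1.55], [0.28, 2.44], [-1.29, 4.43], [0.15, 1.84], [-2.92, 2.92]. Speed limits (rad/s): [2.57, 2.57, 3.14, 3.14, 3.14, 3.14, 3.14].

### API

Orientations are given as a unit quaternion [w, x, y, z].
In Python, from station import sensors, viewer, workorder, find_in, masks_of, pinpoint gives the robot as it stands. The module is installed in compiled form; this text tells all that it offers.
- The arm moves only by the tool carry_out, never from a script. Its argument "motion" is a list of rows, each an object with "xyz": the shift along the world's x, y, z in cm, a list of three; "angular": the turn, a rotation vector about the world's x, y, z in degrees, a list of three; "grip": the finger opening in cm, from 0 to 9.19. In form: [{"xyz": [x, y, z], "angular": [rx, ry, rz], "grip": grip}, ...]. A call has 1 to 5 rows; each row shifts and turns the pose as measured when the row begins; what a row does not reach is not made up. A row lasts 1/8 s, in which the tool goes at most 62.5 mm and 10.7 degrees, less where a joint would pass 70% of its speed; a pose out of reach is approached as far as the arm can. A call with a gripper value outside its range is refused whole. The fingers move at their own pace and stop on an object; "grip_force" is the grip in N (left out, the last holds). Time passes only in rows, so rows that do not move let the fingers close. It gives the time, the measured TCP pose, the force and the opening at its end, in the units of the state.
- sensors.observe(): the state, without advancing time (a new reading comes with each control period).
- viewer.read_camera(name): name is "scene" or "top" or "wrist"; returns a dict with "color" (400x640x3 uint8, red, green, blue), "depth" (400x640 float32, m along the optical axis (not along the pixel's ray), 0 where there is no reading), "K" (3x3 intrinsics, pixels), "R" (3x3) and "t" (3): a world point X has camera coordinates R X + t; the wrist camera has in their place "hand_eye" (4x4, takes a point from camera to tool coordinates, whose origin is the TCP and whose axes are the tool frame's). Camera axes: x right, y down, z forward; pixel columns grow to the right and rows downward; lengths in m; the calibration is good to about 2 mm. A picture is of the moment at which its call begins: read the wrist's pose just before it.
- workorder.job_done(): hands the job in, once; it reports no verdict.
Trained networks look in a picture, given as the dict that the camera call returned (one of the last four; its "shot" number tells which), for a name from the list of things; names that differ only in an ending like _2 or _b are one class to them, and where a whole thing is asked for, a point or a joint stands for the part that bears it (a point fixed in the world has none). Each returns a list of dicts, best first, with "conf" (0 to 1); they miss things now and then, are a little off and sometimes report something else, mostly with a low value. They report only what shows in the picture. A call takes as long as a camera call.
- find_in(picture, name): "location" ([x, y, z] in m, in world coordinates, good to about 4 mm: the middle of the surface that is visible of it).
- masks_of(picture, name): "mask" (400x640 bool, what is visible of it).
- pinpoint(picture, name): "location" ([x, y, z] in m, in world coordinates, good to about 4 mm: a listed point, or the origin of a listed thing).
The state is a dict: "time": time; "q": joint angles; "dq": joint speeds; "effort": joint torques, N m; "eef_pos": TCP position; "tcp_rot": TCP orientation; "ft_force": force on the tool from outside, world axes, zero at the start; "ft_torque": the same for the moment, N m; "width": opening from 0.0 (shut) to 1.0 (fully open).
Only numpy, scipy, OpenCV 4.12 (cv2) and the standard library are available. Lean on these libraries where they do the work, as an engineer would, in place of code of your own. Each camera call takes 0.05 s, during which the arm holds its last target. There are 200 camera calls.

### The job

Put the gold-wrapped praline into the white jar with the blue band, using the drop cup that holds it: carry the cup upright to the jar and lower it into the mouth until its red release tabs are pressed by the jar's rim and the hinged bottom swings open. Once the praline has fallen, lift the empty cup out and stand it back upright where it stood, on its black mat; its bottom must not open anywhere but over that jar.

Things in the scene. Friction and masses are not known exactly. Their poses are not given: they have to be found in the camera images.
- cup: White square cup: tube 46 x 46 mm outside, 40 mm inside, 100 mm tall, open on top, 0.19 kg, on a black mat 150 mm square, 3 mm thick. Origin: centre of its underside, z up. Grip across its bare flat faces, which look to its +x and -x, in the top 40 mm (46 mm wide, 30 N is safe). Two red release tabs stick out to +y and -y: 24 mm wide, 6 mm thick, ending 67 mm from the axis, undersides 30 mm up.
- flap (a joint): The cup's red hinged bottom, 38 x 38 mm, 8 mm above its underside; angle in rad, 0 shut, growing as it swings down. It follows the two tabs, which move up together by at most 17 mm (hard stop) against a spring of 3 to 5.5 N: 0.09 rad per mm, so 14 mm gives 1.26 rad, wide open. Tabs let go, it springs shut. Open, it hangs up to 30 mm below the cup's underside.
- jar: The target: round white jar with a blue band, 100 mm outside and 92 mm inside diameter, 120 mm tall, floor 5 mm thick, open on top, 0.5 kg, loose on the counter. Origin: centre of its underside, z up. Equal jars with a green and a yellow band stand nearby. The cup's lower end fits inside the mouth with 13 mm to spare all round; its tabs meet the rim when its underside is 90 mm above the counter.
- praline: Gold-wrapped praline, a drum 24 mm in diameter and 22 mm tall, 15 g, loose inside the cup on its hinged bottom. Origin: centre of its underside, as it stands at the start.

How it is judged:
By the outcome, as a careful person would: the job done as asked, in the order asked, and still so for the second after the job is handed in, with the robot touching nothing.
It also fails if it takes over 58 s, if anything falls off the work surface, if the arm or the gripper's body presses on something with over 40 N, if the wrist force passes 120 N, or if a joint passes its speed limit or range.

## Working session

There is one attempt and no reset: what is moved stays moved. The work goes in short steps, Python scripts to look and compute and a tool call to move; the robot and the scene stay as the last step left them, time stands still between calls to the robot, and variables do not carry over. Pictures are saved under pics/ and viewed, about 8 in all and at most 12, crops included, and the job is handed in when it is done.

Besides the shell and the picture viewer there is one more tool, called after "Request:" by a JSON object that holds its "method" and its "body", one argument or row to a line. carry_out: Moves the arm, as the interface text tells. Its arguments: {"type":"object","properties":{"motion":{"type":"array","items":{"type":"object","properties":{"xyz":{"type":"array","items":{"type":"number"}},"angular":{"type":"array","items":{"type":"number"}},"grip":{"type":"number"}}}},"grip_force":{"type":"number"}},"required":["motion"]}

```bash
mkdir -p pics; python3 - <<'E'
from station import sensors, viewer, find_in, pinpoint, masks_of
import cv2, numpy as np
s=sensors.observe(); print({k:np.round(s[k],3) for k in ('time','eef_pos','tcp_rot','ft_force','width')})
for n in ('scene','top'):
    p=viewer.read_camera(n)
    cv2.imwrite(f'pics/{n}1.png',p['color'][:,:,::-1])
    for o in ('cup','flap','jar','praline'):
        print(n,o,[(np.round(d['location'],3),round(d['conf'],2)) for d in pinpoint(p,o)], [(np.round(d['location'],3),round(d['conf'],2)) for d in find_in(p,o)])
E
```

```text
{'time': np.float64(0.0), 'eef_pos': array([0.184, 0.623, 0.176]), 'tcp_rot': array([ 0.7  ,  0.1  ,  0.7  , -0.102]), 'ft_force': array([-0.044,  0.065,  0.24 ]), 'width': np.float64(0.999)}
scene cup [(array([ 0.528, -0.256,  0.003]), 0.85)] [(array([ 0.534, -0.232,  0.068]), 0.97)]Traceback (most recent call last):
  File "<stdin>", line 8, in <module>
ValueError: it knows: cup, jar, praline
```

```bash
python3 - <<'E'
from station import sensors, viewer, find_in, pinpoint, masks_of
import cv2, numpy as np
for n in ('scene','top'):
    p=viewer.read_camera(n)
    cv2.imwrite(f'pics/{n}1.png',p['color'][:,:,::-1])
    np.savez(f'{n}1.npz',**{k:p[k] for k in ('color','depth','K','R','t')})
    for o in ('cup','jar','praline'):
        print(n,o,[(np.round(d['location'],3),round(d['conf'],2)) for d in pinpoint(p,o)], [(np.round(d['location'],3),round(d['conf'],2)) for d in find_in(p,o)])
a=[cv2.imread(f'pics/{n}1.png') for n in ('scene','top')]
E
```

```text
scene cup [(array([ 0.531, -0.252,  0.001]), 0.58)] [(array([ 0.533, -0.233,  0.067]), 0.7)]
scene jar [(array([0.484, 0.18 , 0.003]), 0.9)] [(array([0.484, 0.183, 0.074]), 0.89)]
scene praline [] []
top cup [(array([ 0.528, -0.257,  0.   ]), 0.76)] [(array([ 0.529, -0.251,  0.044]), 0.81)]
top jar [(array([0.48 , 0.176, 0.003]), 0.64)] [(array([0.484, 0.191, 0.009]), 0.82)]
top praline [(array([ 0.53 , -0.255,  0.013]), 0.38)] []
```

View pics/scene1.png

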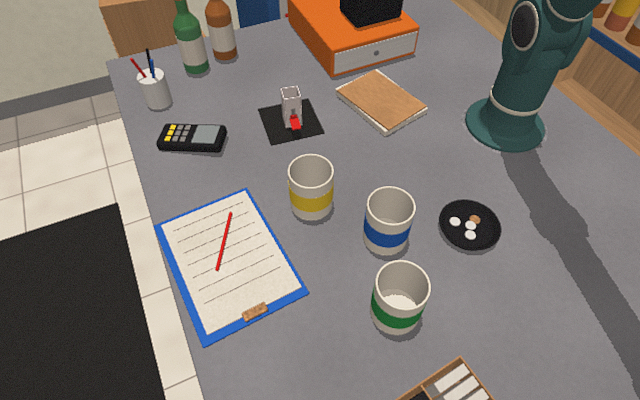

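View pics/top1.png

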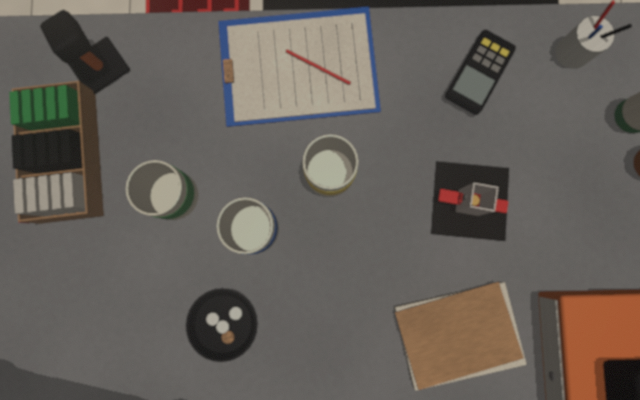

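The scene view shows the blue jar at about (390,220), yellow at (310,187) and green at (400,298). The cup is on its mat at (291,107). In the top view the blue jar's rim is at (246,225) and the cup is at (484,195), with its red tabs along the image's horizontal. Next I'll measure precisely using depth.

```bash
cat >h.py <<'E'
import numpy as np, cv2
def world(p):
    K,R,t,d=p['K'],p['R'],p['t'],p['depth']
    v,u=np.mgrid[:400,:640]
    c=np.stack([(u-K[0,2])/K[0,0]*d,(v-K[1,2])/K[1,1]*d,d],-1)
    w=(c-t)@R; w[d==0]=np.nan
    return w
def red(p):
    h=cv2.cvtColor(p['color'],cv2.COLOR_RGB2HSV); return ((h[...,0]<8)|(h[...,0]>172))&(h[...,1]>150)&(h[...,2]>60)
def jar(w,c,r=.075):
    m=(np.hypot(w[...,0]-c[0],w[...,1]-c[1])<r)&(w[...,2]>.112)&(w[...,2]<.13)
    q=w[m]; A=np.c_[q[:,:2],np.ones(len(q))]; s=np.linalg.lstsq(A,(q[:,:2]**2).sum(1),rcond=None)[0]
    return s[:2]/2, np.sqrt(s[2]+(s[:2]**2).sum()/4), len(q), np.median(q[:,2])
E
python3 - <<'E'
from h import *
for n in ('scene','top'):
    p=dict(np.load(n+'1.npz')); w=world(p)
    near=np.hypot(w[...,0]-.53,w[...,1]+.255)<.1
    m=near&(w[...,2]>.095)&(w[...,2]<.112)
    q=w[m]; print(n,'cuprim',len(q),cv2.minAreaRect(q[:,:2].astype(np.float32)*1000),np.median(q[:,2]))
    r=red(p)&near&(w[...,2]<.06); q=w[r]
    print(' red',len(q),q.mean(0),cv2.minAreaRect(q[:,:2].astype(np.float32)*1000),np.percentile(q[:,2],[10,50,90]))
    for a in (-.3,0): 
        s=q[q[:,1]<-.255] if a else q[q[:,1]>-.255]; 
        if len(s): print('  tab',len(s),s.mean(0))
    g=near&(w[...,2]<.008)&(p['color'].max(-1)<70); print(' mat',cv2.minAreaRect(w[g][:,:2].astype(np.float32)*1000))
    print(' jar',jar(w,(.484,.18)))
    big=(w[...,2]>.112)&(w[...,2]<.13)
    k,l,st,ce=cv2.connectedComponentsWithStats(big.astype(np.uint8))
    for i in range(1,k):
        if st[i,4]>40: print('  high',st[i,4],np.nanmean(w[l==i],0).round(3),ce[i].round())
E
```

```text
scene cuprim 139 ((526.2518920898438, -254.1836700439453), (49.85946273803711, 46.447025299072266), 78.70390319824219) 0.10088075573757259
 red 128 [ 0.53653565 -0.20975373  0.03731391] ((536.3399658203125, -208.60623168945312), (46.16617202758789, 23.00296401977539), 76.9880599975586) [0.03516806 0.03898222 0.04355464]
  tab 128 [ 0.53653565 -0.20975373  0.03731391]
 mat ((532.008544921875, -256.273681640625), (153.02992248535156, 147.52926635742188), 83.33052062988281)
 jar (array([0.4841094 , 0.17885712]), np.float64(0.04776305166778431), 436, np.float64(0.11888373467433397))
  high 343 [ 0.183 -0.456  0.121] [370.  16.]
  high 146 [ 0.602 -0.601  0.121] [220.  23.]
  high 155 [ 0.701 -0.572  0.121] [190.  37.]
  high 321 [0.039 0.031 0.121] [515. 101.]
  high 370 [0.595 0.026 0.118] [311. 172.]
  high 436 [0.485 0.18  0.118] [391. 206.]
  high 518 [0.555 0.343 0.118] [403. 285.]
top cuprim 226 ((530.1729736328125, -253.6865234375), (47.156185150146484, 46.53318405151367), 78.60301971435547) 0.10174016050256723
 red 411 [ 0.53238769 -0.23947223  0.03740374] ((532.4299926757812, -257.3116149902344), (139.67433166503906, 30.375362396240234), 78.50139617919922) [0.03585996 0.03860424 0.0417    ]
  tab 126 [ 0.51839569 -0.30861236  0.03645775]
  tab 285 [ 0.53857362 -0.20890501  0.03782196]
 mat ((533.4007568359375, -258.7515563964844), (150.1483612060547, 149.43441772460938), 83.2573013305664)
 jar (array([0.48633226, 0.17773514]), np.float64(0.04767680067921307), 436, np.float64(0.11896358411549046))
  high 44 [0.865 0.487 0.122] [77. 24.]
  high 44 [ 0.861 -0.488  0.121] [602.  15.]
  high 109 [0.806 0.479 0.126] [79. 54.]
  high 429 [0.599 0.023 0.119] [330. 160.]
  high 505 [0.558 0.342 0.118] [152. 187.]
  high 436 [0.487 0.179 0.119] [244. 224.]
  high 308 [ 0.219 -0.448  0.121] [612. 374.]
```

Request:
{"method": "carry_out", "body": {
  "motion": [
    {"xyz": [4.5,-3.5,2.5],"angular": [0,0,-8]},
    {"xyz": [4.5,-3.5,2.5],"angular": [0,0,-8]},
    {"xyz": [4.5,-3.5,2.5],"angular": [0,0,-8]},
    {"xyz": [4.5,-3.5,2.5],"angular": [0,0,-8]},
    {"xyz": [4.5,-3.5,2.5],"angular": [0,0,-8]}
  ]
}}

```text
$.motion[0]: bad value
```

Request:
{"method": "carry_out", "body": {
  "motion": [
    {"xyz": [1,-6,0],"angular": [0,0,-8]},
    {"xyz": [1,-6,0],"angular": [0,0,-8]},
    {"xyz": [1,-6,0],"angular": [0,0,-8]},
    {"xyz": [1,-6,0],"angular": [0,0,-8]},
    {"xyz": [1,-6,0],"angular": [0,0,-8]}
  ]
}}

```text
$.motion[0]: bad value
```

Request:
{"method": "carry_out", "body": {
  "motion": [
    {"xyz": [1,-6,0],"angular": [0,0,-2]},
    {"xyz": [1,-6,0],"angular": [0,0,-2]},
    {"xyz": [1,-6,0],"angular": [0,0,-1]},
    {"xyz": [1,-6,0]},
    {"xyz": [0,0,0]}
  ]
}}

```text
$.motion[0]: bad value
```

Each row needs every key, so I'll include `grip`.

Request:
{"method": "carry_out", "body": {
  "motion": [
    {"xyz": [4.5,-3.5,2.5],"angular": [0,0,-8],"grip": 9},
    {"xyz": [4.5,-3.5,2.5],"angular": [0,0,-8],"grip": 9},
    {"xyz": [4.5,-3.5,2.5],"angular": [0,0,-8],"grip": 9},
    {"xyz": [4.5,-3.5,2.5],"angular": [0,0,-8],"grip": 9},
    {"xyz": [4.5,-3.5,2.5],"angular": [0,0,-8],"grip": 9}
  ]
}}

```text
time: 1.48
eef_pos: [0.4053, 0.4472, 0.3011]
tcp_rot: [0.62, 0.337, 0.623, -0.338]
ft_force: [0.2, 0.3, -0.7]
width: 0.976
```

Request:
{"method": "carry_out", "body": {
  "motion": [
    {"xyz": [1,-6,0],"angular": [0,0,-8],"grip": 9},
    {"xyz": [1,-6,0],"angular": [0,0,-8],"grip": 9},
    {"xyz": [1,-6,0],"angular": [0,0,-8],"grip": 9},
    {"xyz": [1,-6,0],"angular": [0,0,-8],"grip": 9},
    {"xyz": [1,-6,0],"angular": [0,0,-8],"grip": 9}
  ]
}}

```text
time: 2.1
eef_pos: [0.4599, 0.1397, 0.3041]
tcp_rot: [0.461, 0.539, 0.462, -0.533]
ft_force: [1.3, 0.3, -0.3]
width: 0.98
```

Request:
{"method": "carry_out", "body": {
  "motion": [
    {"xyz": [1,-6,0],"angular": [0,0,-2],"grip": 9},
    {"xyz": [1,-6,0],"angular": [0,0,-2],"grip": 9},
    {"xyz": [1,-6,-1],"angular": [0,0,-1],"grip": 9},
    {"xyz": [1,-6,-1],"angular": [0,0,0],"grip": 9},
    {"xyz": [0,0,0],"angular": [0,0,0],"grip": 9}
  ]
}}

```text
time: 2.72
eef_pos: [0.4997, -0.1105, 0.2863]
tcp_rot: [0.435, 0.563, 0.434, -0.553]
ft_force: [-0.0, 0.5, -0.2]
width: 0.976
```

```bash
cat >>h.py <<'E'
from scipy.spatial.transform import Rotation as Ro
def wrist():
    from station import sensors, viewer
    s=sensors.observe(); p=viewer.read_camera('wrist')
    q=np.array(s['tcp_rot']); T=np.eye(4); T[:3,:3]=Ro.from_quat(q[[1,2,3,0]]).as_matrix(); T[:3,3]=s['eef_pos']
    M=T@p['hand_eye']; p['R']=M[:3,:3].T; p['t']=-M[:3,:3].T@M[:3,3]
    return s,p,T
E
python3 - <<'E'
from h import *
s,p,T=wrist(); w=world(p); cv2.imwrite('pics/w1.png',p['color'][...,::-1])
print(s['eef_pos'],T[:3,:3].round(3).tolist())
near=np.hypot(w[...,0]-.53,w[...,1]+.255)<.1
q=w[near&(w[...,2]>.095)&(w[...,2]<.112)]
if len(q): print('cuprim',len(q),cv2.minAreaRect(q[:,:2].astype(np.float32)*1000),np.median(q[:,2]))
q=w[red(p)&near&(w[...,2]<.06)&(w[...,2]>.025)]
if len(q): print('red',len(q),cv2.minAreaRect(q[:,:2].astype(np.float32)*1000),np.median(q[:,2]))
E
```

```text
[ 0.49967514 -0.11049963  0.28633134] [[0.012, 0.969, -0.246], [0.007, -0.246, -0.969], [-1.0, 0.01, -0.01]]
cuprim 391 ((528.8820190429688, -252.72894287109375), (46.86448287963867, 45.52897644042969), 78.79442596435547) 0.1015089081411946
red 425 ((528.3230590820312, -251.87591552734375), (132.48667907714844, 22.705942153930664), 77.580810546875) 0.038596114698810156
```

View pics/w1.png

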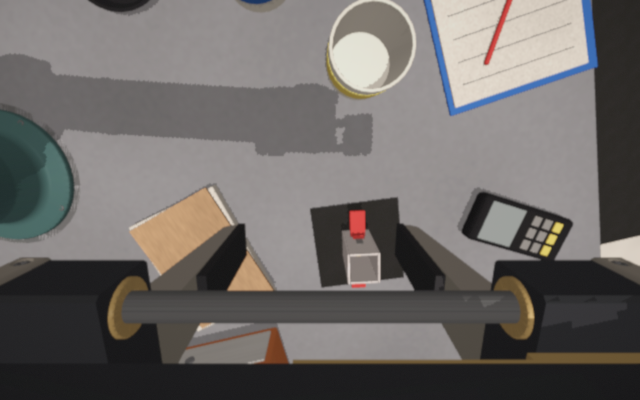

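The wrist view shows the cup at (363,265) with its mat, and a tab at (357,222). The area around it is clear. All three cameras give the cup centre as about (0.529, -0.253) and its yaw as about -11.3°.

Request:
{"method": "carry_out", "body": {
  "motion": [
    {"xyz": [1,-4.8,-2],"angular": [-0.4,0.7,1.5],"grip": 9},
    {"xyz": [1,-4.8,-2],"angular": [0,0,1.5],"grip": 9},
    {"xyz": [1,-4.7,-2],"angular": [0,0,0],"grip": 9},
    {"xyz": [0,0,-2],"angular": [0,0,0],"grip": 9},
    {"xyz": [0,0,0],"angular": [0,0,0],"grip": 9}
  ]
}}

```text
time: 3.4
eef_pos: [0.535, -0.2429, 0.2044]
tcp_rot: [0.453, 0.544, 0.457, -0.539]
ft_force: [0.1, -0.0, -0.0]
width: 0.979
```

```bash
python3 - <<'E'
from h import *
s,p,T=wrist(); w=world(p)
print(s['eef_pos'],T[:3,:3].round(3).tolist())
near=np.hypot(w[...,0]-.53,w[...,1]+.255)<.1
q=w[near&(w[...,2]>.095)&(w[...,2]<.112)]
if len(q): print('cuprim',len(q),cv2.minAreaRect(q[:,:2].astype(np.float32)*1000),np.median(q[:,2]))
q=w[red(p)&near&(w[...,2]<.06)&(w[...,2]>.025)]
if len(q): print('red',len(q),cv2.minAreaRect(q[:,:2].astype(np.float32)*1000),np.median(q[:,2]))
E
```

```text
[ 0.53504028 -0.24293742  0.20441636] [[0.002, 0.985, -0.171], [0.009, -0.171, -0.985], [-1.0, 0.0, -0.009]]
cuprim 567 ((529.2399291992188, -253.1660919189453), (46.175777435302734, 45.61503219604492), 78.79183197021484) 0.10208611924103306
red 918 ((529.0864868164062, -252.15435791015625), (131.96060180664062, 24.006866455078125), 78.35186004638672) 0.038550312880199986
```

Request:
{"method": "carry_out", "body": {
  "motion": [
    {"xyz": [-0.6,-1.0,-2],"angular": [-0.5,0.1,-1.4],"grip": 9},
    {"xyz": [0,0,-1],"angular": [0,0,0],"grip": 9},
    {"xyz": [0,0,-1],"angular": [0,0,0],"grip": 9},
    {"xyz": [0,0,0],"angular": [0,0,0],"grip": 9}
  ]
}}

```text
time: 3.95
eef_pos: [0.5339, -0.249, 0.1684]
tcp_rot: [0.453, 0.547, 0.449, -0.542]
ft_force: [0.4, 0.6, 0.4]
width: 0.977
```

```bash
python3 - <<'E'
from h import *
s,p,T=wrist()
print(s['eef_pos'],T[:3,:3].round(3).tolist())
E
```

```text
[ 0.53394091 -0.2490122   0.1683604 ] [[0.01, 0.982, -0.187], [0.0, -0.187, -0.982], [-1.0, 0.009, -0.002]]
```

Request:
{"method": "carry_out", "body": {
  "motion": [
    {"xyz": [-0.5,-0.4,0],"angular": [0,0.6,-0.6],"grip": 9},
    {"xyz": [0,0,0],"angular": [0,0,0],"grip": 9}
  ]
}}

```text
time: 4.25
eef_pos: [0.5297, -0.2537, 0.1698]
tcp_rot: [0.448, 0.547, 0.447, -0.547]
ft_force: [0.8, 1.1, -0.4]
width: 0.977
```

```bash
python3 - <<'E'
from h import *
s,p,T=wrist()
print(s['eef_pos'],T[:3,:3].round(3).tolist())
E
```

```text
[ 0.52965227 -0.25373781  0.16983503] [[0.001, 0.98, -0.198], [-0.001, -0.198, -0.98], [-1.0, 0.001, 0.0]]
```

Request:
{"method": "carry_out", "body": {
  "motion": [
    {"xyz": [0,0,-3],"angular": [0,0,0],"grip": 9},
    {"xyz": [0,0,-3],"angular": [0,0,0],"grip": 9},
    {"xyz": [0,0,-2.5],"angular": [0,0,0],"grip": 9},
    {"xyz": [0,0,-1.3],"angular": [0,0,0],"grip": 9},
    {"xyz": [0,0,0],"angular": [0,0,0],"grip": 9}
  ]
}}

```text
time: 4.92
eef_pos: [0.5316, -0.2542, 0.0709]
tcp_rot: [0.449, 0.548, 0.446, -0.546]
ft_force: [0.0, -1.1, 0.3]
width: 0.975
```

Request:
{"method": "carry_out", "body": {
  "motion": [
    {"xyz": [-0.2,0.1,-0.5],"angular": [0,0.2,0],"grip": 8},
    {"xyz": [0,0,0],"angular": [0,0,0],"grip": 6},
    {"xyz": [0,0,0],"angular": [0,0,0],"grip": 5.2},
    {"xyz": [0,0,0],"angular": [0,0,0],"grip": 4.9}
  ],
  "grip_force": 10
}}

```text
time: 5.42
eef_pos: [0.5312, -0.2539, 0.0682]
tcp_rot: [0.45, 0.548, 0.446, -0.546]
ft_force: [0.5, -0.2, -0.9]
width: 0.563
```

Request:
{"method": "carry_out", "body": {
  "motion": [
    {"xyz": [0,0,0],"angular": [0,0,0],"grip": 4},
    {"xyz": [0,0,0],"angular": [0,0,0],"grip": 4},
    {"xyz": [0,0,0],"angular": [0,0,0],"grip": 4},
    {"xyz": [0,0,0],"angular": [0,0,0],"grip": 4}
  ],
  "grip_force": 28
}}

```text
time: 5.92
eef_pos: [0.5315, -0.2539, 0.0685]
tcp_rot: [0.45, 0.548, 0.446, -0.546]
ft_force: [0.4, -0.8, -0.2]
width: 0.436
```

```bash
python3 - <<'E'
from h import *
s,p,T=wrist()
print(s['eef_pos'],T[:3,:3].round(3).tolist(),s['width']*92,s['ft_force'])
E
```

```text
[ 0.53146179 -0.25391075  0.06854851] [[0.006, 0.98, -0.197], [-0.003, -0.197, -0.98], [-1.0, 0.007, 0.001]] 40.12334306939104 [ 0.35299066 -0.80702945 -0.17987665]
```

```bash
python3 - <<'E'
from h import *
from station import viewer
s,p,T=wrist()
q=viewer.read_camera('scene')
a=p['color'][...,::-1]; b=cv2.resize(q['color'][40:190,220:380,::-1],(640,600))
cv2.imwrite('pics/w2.png',a); cv2.imwrite('pics/s2.png',b)
E
```

```text
(no output)
```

View pics/s2.png

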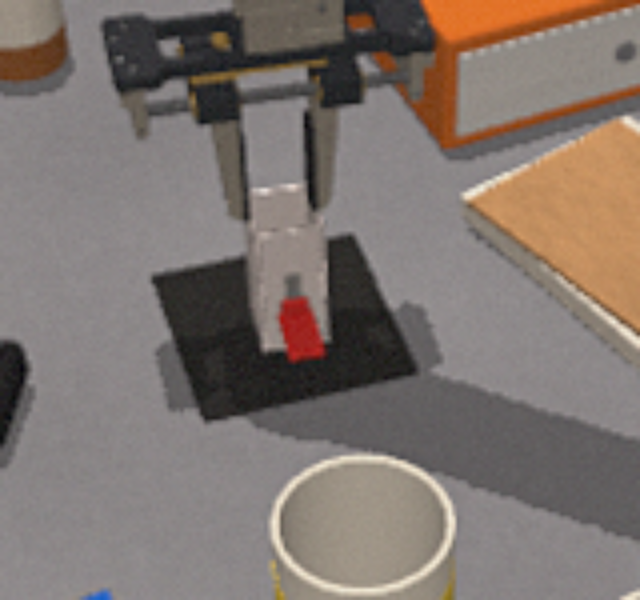

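The fingers look placed on both sides of the cup (crop (280,200)), but the reported width is 40 mm against 46 mm. I'll command a narrower grip to see whether they really stop on the cup.

Request:
{"method": "carry_out", "body": {
  "motion": [
    {"xyz": [0,0,0],"angular": [0,0,0],"grip": 3.5},
    {"xyz": [0,0,0],"angular": [0,0,0],"grip": 3.0},
    {"xyz": [0,0,0],"angular": [0,0,0],"grip": 3.0}
  ]
}}

```text
time: 6.45
eef_pos: [0.5314, -0.2539, 0.0685]
tcp_rot: [0.45, 0.548, 0.446, -0.546]
ft_force: [0.3, 1.2, -0.1]
width: 0.326
```

View pics/w2.png

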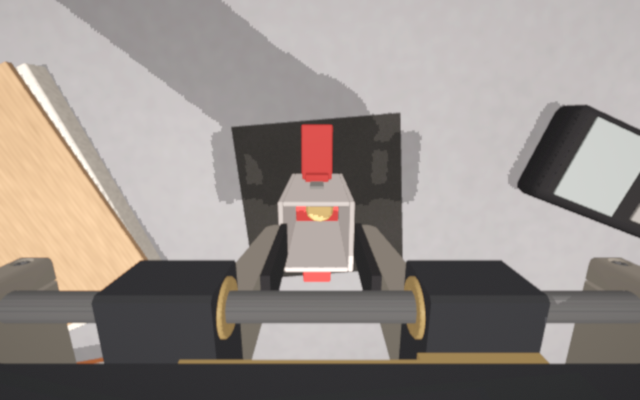

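```bash
python3 - <<'E'
from h import *
from station import viewer
s,p,T=wrist(); print(s['width'],s['effort'])
old=cv2.imread('pics/w2.png')[100:350,200:440]; new=p['color'][100:350,200:440,::-1]
cv2.imwrite('pics/w3.png',cv2.resize(np.hstack([old,new]),(800,416)))
print(np.abs(old.astype(int)-new).mean())
E
```

```text
0.3257777880873779 [ 1.71141014e-04 -4.56270361e+01  8.93508732e+00 -1.87824672e+01
 -3.85357440e-02  3.52997147e-02 -4.54076617e-04]
11.632844444444444
```

View pics/w3.png

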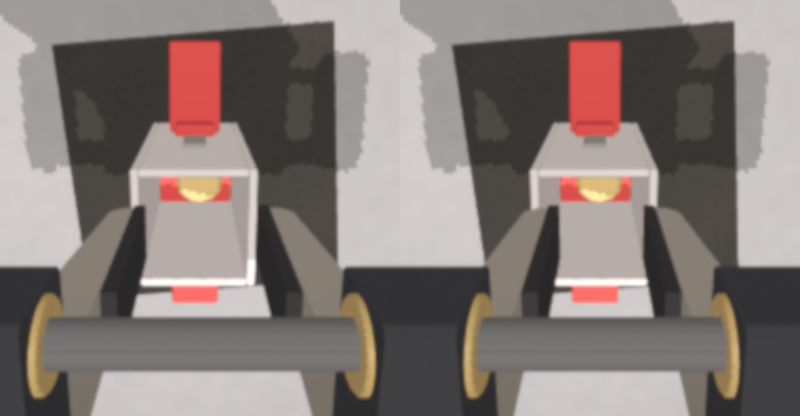

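```bash
python3 - <<'E'
from h import *
from station import viewer
s,p,T=wrist(); print(s['eef_pos'])
w=world(p)
for v in (203,215,225,240,255,268): print(v,[(u,(w[v,u]*1000).round().tolist()) for u in (268,277,284,290,345,352,360)])
q=viewer.read_camera('scene'); W=world(q); np.savez('s3.npz',**{k:q[k] for k in ('color','depth','K','R','t')})
for v in (80,86,90,93,96,100): print(v,[(u,(W[v,u]*1000).round().tolist(),q['color'][v,u].tolist()) for u in (277,280,290,299,302)])
def pr(X): c=q['K']@(q['R']@np.array(X)+q['t']); return (c[:2]/c[2]).round(1)
e=np.array(s['eef_pos']); print(pr(e),pr(e+T[:3,1]*.02),pr(e-T[:3,1]*.02))
b=cv2.resize(q['color'][70:150,250:330,::-1],(640,640)); cv2.imwrite('pics/s3.png',b[:600])
E
```

```text
[ 0.53141576 -0.253909    0.068472  ]
203 [(268, [483.0, -250.0, 1.0]), (277, [492.0, -251.0, 4.0]), (284, [515.0, -228.0, 102.0]), (290, [518.0, -229.0, 103.0]), (345, [550.0, -235.0, 102.0]), (352, [554.0, -236.0, 103.0]), (360, [568.0, -267.0, 2.0])]
215 [(268, [480.0, -261.0, 3.0]), (277, [488.0, -263.0, 2.0]), (284, [512.0, -237.0, 96.0]), (290, [509.0, -249.0, 57.0]), (345, [550.0, -251.0, 76.0]), (352, [553.0, -244.0, 102.0]), (360, [566.0, -279.0, 1.0])]
225 [(268, [478.0, -271.0, 2.0]), (277, [486.0, -273.0, 2.0]), (284, [512.0, -240.0, 108.0]), (290, [516.0, -240.0, 110.0]), (345, [548.0, -259.0, 76.0]), (352, [552.0, -247.0, 110.0]), (360, [556.0, -249.0, 107.0])]
240 [(268, [507.0, -238.0, 133.0]), (277, [512.0, -240.0, 131.0]), (284, [515.0, -240.0, 133.0]), (290, [518.0, -240.0, 134.0]), (345, [546.0, -268.0, 80.0]), (352, [549.0, -246.0, 133.0]), (360, [553.0, -248.0, 132.0])]
255 [(268, [510.0, -238.0, 152.0]), (277, [514.0, -239.0, 151.0]), (284, [517.0, -240.0, 151.0]), (290, [518.0, -246.0, 139.0]), (345, [544.0, -278.0, 82.0]), (352, [547.0, -249.0, 144.0]), (360,
[... 1007 characters left out ...]
(280, [557.0, -249.0, 113.0], [99, 89, 77]), (290, [520.0, -275.0, 81.0], [153, 139, 132]), (299, [508.0, -242.0, 102.0], [143, 134, 130]), (302, [452.0, -357.0, -3.0], [146, 141, 140])]
96 [(277, [525.0, -370.0, 1.0], [141, 138, 138]), (280, [517.0, -368.0, -0.0], [140, 135, 136]), (290, [520.0, -277.0, 70.0], [147, 135, 129]), (299, [513.0, -231.0, 102.0], [155, 142, 135]), (302, [460.0, -339.0, 2.0], [141, 136, 140])]
100 [(277, [532.0, -354.0, 0.0], [149, 143, 143]), (280, [524.0, -349.0, 2.0], [143, 138, 138]), (290, [537.0, -234.0, 95.0], [154, 140, 134]), (299, [512.0, -233.0, 88.0], [144, 134, 128]), (302, [468.0, -320.0, 4.0], [38, 38, 39])]
[289.4 102.7] [281.9 103.8] [296.8 101.6]
```

View pics/s3.png

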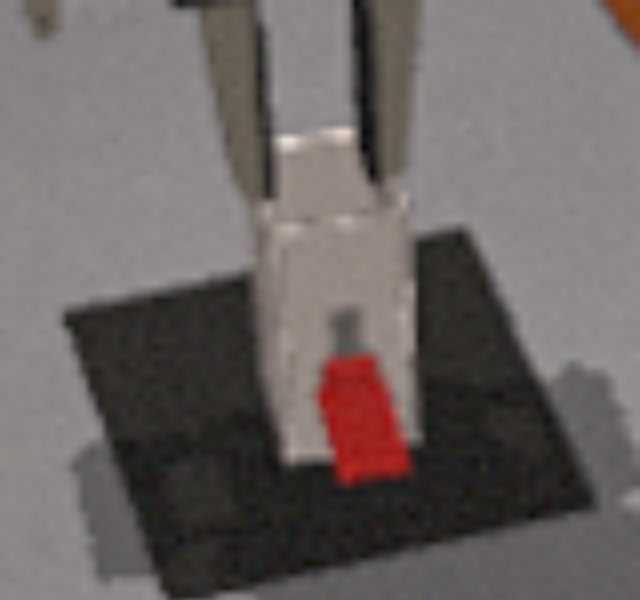

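The close crop shows the fingertips at (270,190) and (380,180), level with the cup's rim. So the true tips are roughly 35 mm above the reported TCP height, and the cup was never gripped. I'll rise, open and measure the tip offset in the tool frame.

Request:
{"method": "carry_out", "body": {
  "motion": [
    {"xyz": [0,0,2],"angular": [0,0,0],"grip": 3.0},
    {"xyz": [0,0,2],"angular": [0,0,0],"grip": 4},
    {"xyz": [0,0,2],"angular": [0,0,0],"grip": 7.0},
    {"xyz": [0,0,0],"angular": [0,0,0],"grip": 7.0},
    {"xyz": [0,0,0],"angular": [0,0,0],"grip": 7.0}
  ]
}}

```text
time: 7.22
eef_pos: [0.5324, -0.2545, 0.1349]
tcp_rot: [0.451, 0.549, 0.445, -0.545]
ft_force: [-0.7, 0.4, -0.1]
width: 0.738
```

```bash
cat > tip.py <<'E'
from h import *
from station import viewer
s,p,T=wrist(); print(s['eef_pos'],s['width']*91.9,T[:3,:3].round(3).tolist())
w=world(p); t=(w-T[:3,3])@T[:3,:3]   # tool coords
m=(np.abs(t[...,2])<.03)&(t[...,0]<.03)&(t[...,0]>-.1)&(np.abs(t[...,1])<.08)&(w[...,2]>.115)
for sg in (1,-1):
    k=t[m&(sg*t[...,1]>0)]; x=np.sort(k[:,0]); f=k[k[:,0]>x[-60]]
    print('wrist tip',sg,len(k),x[[-1,-5,-20,-60]].round(4),'y',np.percentile(f[:,1],[0,50,100]).round(4),'z',np.percentile(f[:,2],[0,50,100]).round(4))
for n in('scene','top'):
    q=viewer.read_camera(n); W=world(q); t=(W-T[:3,3])@T[:3,:3]
    m=(np.abs(t[...,2])<.025)&(t[...,0]<.03)&(t[...,0]>-.08)&(np.abs(t[...,1])<.08)&(W[...,2]>.115)
    for sg in (1,-1):
        k=t[m&(sg*t[...,1]>0)]
        if len(k)>30: x=np.sort(k[:,0]); f=k[k[:,0]>x[-25]]; print(n,sg,len(k),x[[-1,-5,-20]].round(4),np.median(f,0).round(4))
near=np.hypot(w[...,0]-.53,w[...,1]+.255)<.05
q=w[near&(w[...,2]>.095)&(w[...,2]<.112)]
print('cuprim',len(q),cv2.minAreaRect(q[:,:2].astype(np.float32)*1000))
E
python3 tip.py
```

```text
[ 0.53238241 -0.25451325  0.13491337] 67.79772850613084 [[0.01, 0.98, -0.198], [-0.003, -0.198, -0.98], [-1.0, 0.011, 0.001]]
wrist tip 1 2541 [-0.0371 -0.0376 -0.0386 -0.0409] y [0.0341 0.0345 0.0445] z [-0.011  -0.0077  0.0092]
wrist tip -1 2531 [-0.0372 -0.0381 -0.0389 -0.0408] y [-0.0438 -0.0337 -0.0334] z [-0.0109 -0.008   0.0094]
scene 1 91 [-0.0386 -0.0417 -0.0481] [-0.0452  0.0401 -0.0085]
scene -1 101 [-0.0377 -0.0422 -0.0483] [-0.0451 -0.041  -0.0078]
top 1 97 [-0.0376 -0.0387 -0.0466] [-0.0418  0.0368 -0.0078]
top -1 39 [-0.0354 -0.0414 -0.0514] [-0.0469 -0.0393 -0.0097]
cuprim 971 ((529.0643310546875, -252.95059204101562), (45.736759185791016, 46.048126220703125), 78.57395935058594)
```

All three cameras agree the tips are 37 mm behind the reported TCP. The reported TCP must therefore be at z ≈ 0.029 for the grasp.

Request:
{"method": "carry_out", "body": {
  "motion": [
    {"xyz": [-0.3,0.1,-1],"angular": [0.2,0.6,0],"grip": 9},
    {"xyz": [0,0,-1],"angular": [0,0,0],"grip": 9},
    {"xyz": [0,0,0],"angular": [0,0,0],"grip": 9}
  ]
}}

```text
time: 7.75
eef_pos: [0.5276, -0.253, 0.1111]
tcp_rot: [-0.446, -0.546, -0.449, 0.549]
ft_force: [0.1, 0.3, 1.0]
width: 0.977
```

Request:
{"method": "carry_out", "body": {
  "motion": [
    {"xyz": [-0.1,0,-2.5],"angular": [0,0,0],"grip": 9},
    {"xyz": [-0.1,0,-2.5],"angular": [0,0,0],"grip": 9},
    {"xyz": [0,0,-2.0],"angular": [0,0,0],"grip": 9},
    {"xyz": [0,0,-1],"angular": [0,0,0],"grip": 9},
    {"xyz": [0,0,0],"angular": [0,0,0],"grip": 9}
  ]
}}

```text
time: 8.38
eef_pos: [0.5261, -0.2536, 0.0282]
tcp_rot: [-0.446, -0.546, -0.449, 0.549]
ft_force: [-1.4, 0.0, 0.6]
width: 0.983
```

Request:
{"method": "carry_out", "body": {
  "motion": [
    {"xyz": [0.3,0,0.1],"angular": [0,-0.35,0],"grip": 9},
    {"xyz": [0,0,0],"angular": [0,0,0],"grip": 7},
    {"xyz": [0,0,0],"angular": [0,0,0],"grip": 5.5},
    {"xyz": [0,0,0],"angular": [0,0,0],"grip": 5},
    {"xyz": [0,0,0],"angular": [0,0,0],"grip": 5}
  ],
  "grip_force": 10
}}

```text
time: 9.0
eef_pos: [0.5311, -0.2544, 0.0316]
tcp_rot: [0.449, 0.549, 0.446, -0.546]
ft_force: [0.6, -0.0, 0.6]
width: 0.566
```

Request:
{"method": "carry_out", "body": {
  "motion": [
    {"xyz": [0,0,0],"angular": [0,0,0],"grip": 4},
    {"xyz": [0,0,0],"angular": [0,0,0],"grip": 4},
    {"xyz": [0,0,0],"angular": [0,0,0],"grip": 4},
    {"xyz": [0,0,0],"angular": [0,0,0],"grip": 4}
  ],
  "grip_force": 28
}}

```text
time: 9.5
eef_pos: [0.5309, -0.2542, 0.0316]
tcp_rot: [0.449, 0.549, 0.447, -0.546]
ft_force: [-0.3, -0.2, 1.0]
width: 0.501
```

```bash
python3 - <<'E'
from h import *
s,p,T=wrist()
print(s['eef_pos'],T[:3,:3].round(4).tolist(),s['width']*92,s['ft_force'])
E
```

```text
[ 0.53087709 -0.25423827  0.03156357] [[0.005, 0.9802, -0.198], [-0.0005, -0.198, -0.9802], [-1.0, 0.005, -0.0006]] 46.11896805712948 [-0.3378683  -0.15732421  0.95028301]
```

Gripped: the width is 46.1 mm. At rest the TCP z is 0.0316 with the cup's underside at 0.003. Now I'll lift.

Request:
{"method": "carry_out", "body": {
  "motion": [
    {"xyz": [0,0,2],"angular": [0,0,0],"grip": 4},
    {"xyz": [0,0,4],"angular": [0,0,0],"grip": 4},
    {"xyz": [0,0,5],"angular": [0,0,0],"grip": 4},
    {"xyz": [0,0,5],"angular": [0,0,0],"grip": 4},
    {"xyz": [0,0,3],"angular": [0,0,0],"grip": 4}
  ]
}}

```text
time: 10.18
eef_pos: [0.5275, -0.2538, 0.2286]
tcp_rot: [0.447, 0.548, 0.447, -0.548]
ft_force: [0.2, 0.3, -2.5]
width: 0.507
```

Request:
{"method": "carry_out", "body": {
  "motion": [
    {"xyz": [-0.2,2,1],"angular": [0,0,0],"grip": 4},
    {"xyz": [-0.4,4,0],"angular": [0,0,0],"grip": 4},
    {"xyz": [-0.5,5,0],"angular": [0,0,0],"grip": 4},
    {"xyz": [-0.5,5,0],"angular": [0,0,0],"grip": 4},
    {"xyz": [-0.5,5,0],"angular": [0,0,0],"grip": 4}
  ]
}}

```text
time: 10.8
eef_pos: [0.5055, -0.0456, 0.2479]
tcp_rot: [0.447, 0.554, 0.44, -0.548]
ft_force: [1.2, -0.4, -1.9]
width: 0.503
```

Request:
{"method": "carry_out", "body": {
  "motion": [
    {"xyz": [-0.5,5,0],"angular": [0,0,0],"grip": 4},
    {"xyz": [-0.5,5,0],"angular": [0,0,0],"grip": 4},
    {"xyz": [-0.5,4.5,0],"angular": [0,0,0],"grip": 4},
    {"xyz": [-0.3,3,0],"angular": [0,0,0],"grip": 4},
    {"xyz": [0,0,0],"angular": [0,0,0],"grip": 4}
  ]
}}

```text
time: 11.42
eef_pos: [0.4847, 0.1374, 0.253]
tcp_rot: [0.447, 0.555, 0.442, -0.545]
ft_force: [-0.3, -1.2, -2.0]
width: 0.502
```

```bash
python3 - <<'E'
from h import *
s,p,T=wrist()
print(s['eef_pos'],T[:3,:3].round(4).tolist(),s['width']*92,s['ft_force'])
E
```

```text
[0.48473763 0.1374054  0.25295794] [[0.0164, 0.9777, -0.2096], [0.0028, -0.2096, -0.9778], [-0.9999, 0.0155, -0.0062]] 46.15124917267084 [-0.26129179 -1.19174121 -1.98994746]
```

Request:
{"method": "carry_out", "body": {
  "motion": [
    {"xyz": [0,2,0],"angular": [-0.2,0.6,0.4],"grip": 4},
    {"xyz": [0,1.8,0],"angular": [0,0,0],"grip": 4},
    {"xyz": [0,0,-2],"angular": [0,0,0],"grip": 4},
    {"xyz": [0,0,0],"angular": [0,0,0],"grip": 4},
    {"xyz": [0,0,0],"angular": [0,0,0],"grip": 4}
  ]
}}

```text
time: 12.1
eef_pos: [0.4866, 0.1753, 0.2343]
tcp_rot: [0.446, 0.552, 0.443, -0.548]
ft_force: [0.4, -1.0, -2.3]
width: 0.503
```

```bash
cat >chk.py <<'E'
from h import *
from station import viewer
s,p,T=wrist()
print(s['time'],s['eef_pos'].round(4) if hasattr(s['eef_pos'],'round') else s['eef_pos'],T[:3,0].round(4),'yaw',np.degrees(np.arctan2(T[1,1],T[0,1])).round(2),s['width']*92,np.round(s['ft_force'],2))
e=T[:3,3]
for n,q in(('wrist',p),('top',viewer.read_camera('top')),('scene',viewer.read_camera('scene'))):
    w=world(q); und=e[2]-.0286
    near=np.hypot(w[...,0]-e[0],w[...,1]-e[1])<.1
    col=q['color'].astype(int); white=(col.min(-1)>95)
    r=w[near&(abs(w[...,2]-und-.1)<.004)&(np.hypot(w[...,0]-e[0],w[...,1]-e[1])<.034)&white]
    if len(r)>20: print(n,'cup rim',len(r),cv2.minAreaRect(r[:,:2].astype(np.float32)*1000),np.median(r[:,2]))
    r=w[red(q)&near&(abs(w[...,2]-und-.036)<.02)]
    if len(r)>20: print(n,'tabs',len(r),cv2.minAreaRect(r[:,:2].astype(np.float32)*1000),np.percentile(r[:,2],[5,50,95]))
    m=(np.hypot(w[...,0]-.485,w[...,1]-.178)<.06)&(np.hypot(w[...,0]-.485,w[...,1]-.178)>.036)&(w[...,2]>.114)&(w[...,2]<.124)&~red(q)
    k=w[m]
    if len(k)>20:
        A=np.c_[k[:,:2],np.ones(len(k))]; b=(k[:,:2]**2).sum(1)
        from scipy.optimize import least_squares
        f=least_squares(lambda c:np.hypot(k[:,0]-c[0],k[:,1]-c[1])-.048,[.485,.178],loss='soft_l1',f_scale=.002)
        print(n,'jar',len(k),f.x.round(4),np.abs(f.fun).mean())
E
python3 chk.py
```

```text
12.1 [0.4866 0.1753 0.2343] [ 7.5e-03 -5.0e-04 -1.0e+00] yaw -12.08 46.27760729119686 [ 0.44 -1.01 -2.32]
wrist cup rim 1622 ((487.5986633300781, 179.78961181640625), (39.023868560791016, 46.455413818359375), 77.33819580078125) 0.30543184437821935
wrist tabs 2224 ((495.28912353515625, 220.4615478515625), (41.80412292480469, 22.939090728759766), 78.13326263427734) [0.24080034 0.24195932 0.25174459]
wrist jar 569 [0.4855 0.1788] 0.0011196582952824395
top cup rim 90 ((483.54119873046875, 155.6702117919922), (7.290689468383789, 45.86154556274414), 77.75384521484375) 0.30541045180187876
top tabs 383 ((476.2187194824219, 130.2885284423828), (41.50156021118164, 21.9451961517334), 78.93765258789062) [0.23963638 0.24189774 0.25182585]
top jar 199 [0.4863 0.1782] 0.0010365521985819966
scene cup rim 179 ((488.27655029296875, 174.58981323242188), (48.101463317871094, 51.64775466918945), 76.87592315673828) 0.30511679322690105
scene tabs 289 ((494.5491943359375, 218.7367401123047), (45.27104949951172, 22.075532913208008), 77.7649917602539) [0.23934456 0.24229668 0.25189545]
scene jar 356 [0.4839 0.1787] 0.001186152754999675
```

The cup centre is (0.486, 0.1755) and the jar is (0.4855, 0.1785), so I need +3 mm in y. Tab contact is expected at TCP z 0.1186.

Request:
{"method": "carry_out", "body": {
  "motion": [
    {"xyz": [0,0.3,0],"angular": [0,0.2,0],"grip": 4},
    {"xyz": [0,0,-3],"angular": [0,0,0],"grip": 4},
    {"xyz": [0,0,-2],"angular": [0,0,0],"grip": 4},
    {"xyz": [0,0,-1],"angular": [0,0,0],"grip": 4},
    {"xyz": [0,0,0],"angular": [0,0,0],"grip": 4}
  ]
}}

```text
time: 12.88
eef_pos: [0.4881, 0.1795, 0.175]
tcp_rot: [0.445, 0.553, 0.444, -0.547]
ft_force: [0.3, -0.5, -2.2]
width: 0.505
```

```bash
python3 chk.py
```

```text
12.875 [0.4881 0.1795 0.175 ] [ 0.0073  0.0029 -1.    ] yaw -12.1 46.490332319674295 [ 0.32 -0.47 -2.19]
wrist cup rim 1609 ((489.0548095703125, 183.90231323242188), (38.33189392089844, 46.41524124145508), 77.35257720947266) 0.24613865376325045
wrist tabs 2254 ((496.63775634765625, 224.7216033935547), (41.749454498291016, 23.061819076538086), 77.25279235839844) [0.18159109 0.18275811 0.19236716]
wrist jar 840 [0.4855 0.1788] 0.0011159037830447555
top cup rim 75 ((485.12493896484375, 159.4371795654297), (6.624676704406738, 45.3253059387207), 79.13253784179688) 0.24614721442463644
top tabs 325 ((478.8377380371094, 134.2482452392578), (40.56182098388672, 21.83186912536621), 77.12100219726562) [0.18027733 0.18283138 0.19229915]
top jar 175 [0.4863 0.1782] 0.0010510076586813504
scene cup rim 176 ((490.7306213378906, 178.44496154785156), (48.483612060546875, 52.864540100097656), 77.66712951660156) 0.2466340206471855
scene tabs 264 ((496.38604736328125, 223.12574768066406), (44.07672119140625, 23.196508407592773), 79.03209686279297) [0.18095915 0.18420183 0.19311777]
scene jar 274 [0.4838 0.1786] 0.0011022018383303963
```

Request:
{"method": "carry_out", "body": {
  "motion": [
    {"xyz": [-0.2,-0.1,-1],"angular": [-0.1,0.2,0],"grip": 4},
    {"xyz": [0,0,-1.5],"angular": [0,0,0],"grip": 4},
    {"xyz": [0,0,-1.5],"angular": [0,0,0],"grip": 4},
    {"xyz": [0,0,-0.8],"angular": [0,0,0],"grip": 4},
    {"xyz": [0,0,0],"angular": [0,0,0],"grip": 4}
  ]
}}

```text
time: 13.65
eef_pos: [0.4866, 0.1788, 0.1249]
tcp_rot: [0.445, 0.552, 0.444, -0.548]
ft_force: [-0.7, -0.5, -1.5]
width: 0.504
```

Request:
{"method": "carry_out", "body": {
  "motion": [
    {"xyz": [0,0,-0.7],"angular": [0,0.1,0],"grip": 4},
    {"xyz": [0,0,-0.4],"angular": [0,0,0],"grip": 4},
    {"xyz": [0,0,0],"angular": [0,0,0],"grip": 4}
  ]
}}

```text
time: 14.02
eef_pos: [0.4873, 0.1792, 0.1141]
tcp_rot: [0.445, 0.552, 0.445, -0.548]
ft_force: [-1.5, 0.4, 1.2]
width: 0.503
```

```bash
python3 chk.py
```

```text
14.025 [0.4873 0.1792 0.1141] [ 0.0047  0.0035 -1.    ] yaw -12.07 46.28501538349818 [-1.48  0.4   1.22]
wrist cup rim 1616 ((488.4500732421875, 183.59255981445312), (38.19131851196289, 46.58753967285156), 78.00545501708984) 0.18525519855208689
wrist tabs 2315 ((495.8848571777344, 223.86941528320312), (41.48502731323242, 22.733335494995117), 77.99697875976562) [0.12471198 0.1258934  0.13572971]
wrist jar 1253 [0.4855 0.1786] 0.0011280985480239742
top cup rim 63 ((484.1917419433594, 157.80538940429688), (6.288362979888916, 45.13794708251953), 81.04385375976562) 0.18506595195253603
top tabs 277 ((476.6263732910156, 134.1575927734375), (40.03953552246094, 21.537025451660156), 78.7225341796875) [0.12353405 0.12584042 0.13595115]
top jar 146 [0.4864 0.1783] 0.001339875134102586
scene cup rim 138 ((486.3408508300781, 179.35198974609375), (46.1530647277832, 45.75037384033203), 78.29777526855469) 0.1854605382709163
scene tabs 236 ((494.7804870605469, 222.87477111816406), (44.6141471862793, 23.251140594482422), 77.1728286743164) [0.12359023 0.12635598 0.13562637]
scene jar 221 [0.4838 0.1787] 0.0011065439509396167
```

The tabs are on the rim: their tops are at 0.126 and the force is up about 3 N. Pressing down 1 cm more.

Request:
{"method": "carry_out", "body": {
  "motion": [
    {"xyz": [0,0,-0.5],"angular": [0,0,0],"grip": 4},
    {"xyz": [0,0,-0.4],"angular": [0,0,0],"grip": 4},
    {"xyz": [0,0,0],"angular": [0,0,0],"grip": 4}
  ]
}}

```text
time: 14.55
eef_pos: [0.4874, 0.1794, 0.1054]
tcp_rot: [0.445, 0.552, 0.445, -0.547]
ft_force: [-1.6, 0.2, 3.6]
width: 0.504
```

```bash
python3 chk.py; python3 - <<'E'
from h import *
from station import viewer
s,p,T=wrist(); cv2.imwrite('pics/w4.png',p['color'][...,::-1])
E
```

```text
14.55 [0.4874 0.1794 0.1054] [ 0.0053  0.0045 -1.    ] yaw -12.08 46.3371654296608 [-1.55  0.18  3.63]
wrist cup rim 1628 ((488.4873046875, 183.62118530273438), (38.55570602416992, 46.633663177490234), 77.89078521728516) 0.17650612705055205
wrist tabs 2265 ((496.2991638183594, 224.20822143554688), (41.18545150756836, 23.564647674560547), 77.81151580810547) [0.12467802 0.12578341 0.127017  ]
wrist jar 1331 [0.4855 0.1786] 0.0011149748465451405
top cup rim 63 ((484.5043640136719, 158.55322265625), (5.430304050445557, 45.62590789794922), 78.51248931884766) 0.17636819796893563
top tabs 257 ((477.57977294921875, 133.0694122314453), (38.764068603515625, 22.28189468383789), 76.95294189453125) [0.12320827 0.12543813 0.12835476]
top jar 150 [0.4863 0.1781] 0.0013262554331780862
scene cup rim 129 ((484.14501953125, 180.34669494628906), (45.59021759033203, 53.967674255371094), 82.64921569824219) 0.17645083566221376
scene tabs 216 ((495.2105712890625, 222.84429931640625), (44.914031982421875, 22.41778564453125), 76.64337921142578) [0.12295587 0.12632987 0.12941943]
scene jar 212 [0.484  0.1787] 0.0011960250035336695
```

View pics/w4.png

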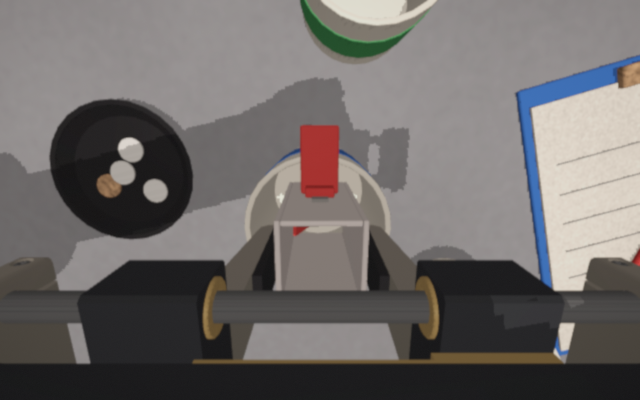

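The wrist view shows a tab on the blue jar's rim at (320,160). Through the cup I can see the flap hanging to one side (300,230) and the jar's pale floor. I'll press 1 mm more and wait.

Request:
{"method": "carry_out", "body": {
  "motion": [
    {"xyz": [0,0,-0.1],"angular": [0,0,0],"grip": 4},
    {"xyz": [0,0,0],"angular": [0,0,0],"grip": 4},
    {"xyz": [0,0,0],"angular": [0,0,0],"grip": 4},
    {"xyz": [0,0,0],"angular": [0,0,0],"grip": 4},
    {"xyz": [0,0,0],"angular": [0,0,0],"grip": 4}
  ]
}}

```text
time: 15.38
eef_pos: [0.4874, 0.1794, 0.1048]
tcp_rot: [0.445, 0.552, 0.445, -0.547]
ft_force: [-1.6, -0.4, 3.4]
width: 0.503
```

```bash
python3 - <<'E'
from h import *
from station import viewer, pinpoint, find_in
s,p,T=wrist(); w=world(p); c=p['color'].astype(int)
print(s['eef_pos'],s['ft_force'])
# gold pixels
g=(c[...,0]>150)&(c[...,0]-c[...,2]>60)&(c[...,1]-c[...,2]>30)&(np.hypot(w[...,0]-.486,w[...,1]-.1785)<.06)
print('gold',g.sum(), np.nanmedian(w[g],0) if g.any() else '')
v,u=np.where(g); print(u.mean() if len(u) else '',v.mean() if len(v) else '')
print([(d['location'],d['conf']) for d in find_in(p,'praline')])
cv2.imwrite('pics/w5.png',cv2.resize(p['color'][140:300,220:420,::-1],(750,600)))
E
```

```text
[0.48744489 0.17937958 0.10476619] [-1.55333728 -0.3878674   3.4205049 ]
gold 38 [0.49245835 0.20422646 0.25167971]
320.3157894736842 312.8421052631579
[]
```

View pics/w5.png

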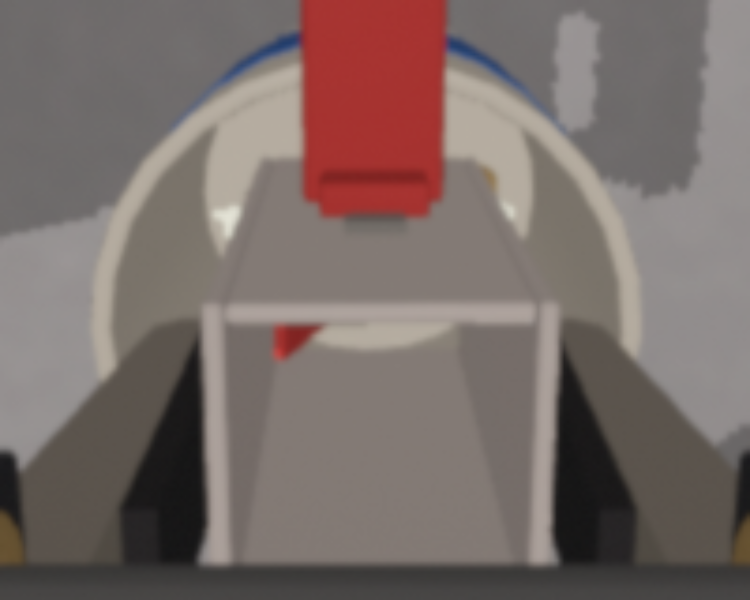

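The crop shows the flap hanging on the left at (300,340), and the jar's floor visible through the empty cup. A bit of gold at (488,180) shows the praline lying in the jar. Lifting out.

Request:
{"method": "carry_out", "body": {
  "motion": [
    {"xyz": [0,0,1],"angular": [0,0,0],"grip": 4},
    {"xyz": [0,0,2],"angular": [0,0,0],"grip": 4},
    {"xyz": [0,0,4],"angular": [0,0,0],"grip": 4},
    {"xyz": [0,0,4.5],"angular": [0,0,0],"grip": 4},
    {"xyz": [0,0,3],"angular": [0,0,0],"grip": 4}
  ]
}}

```text
time: 16.1
eef_pos: [0.486, 0.1779, 0.2523]
tcp_rot: [0.445, 0.551, 0.444, -0.549]
ft_force: [0.3, 0.9, -2.0]
width: 0.5
```

Request:
{"method": "carry_out", "body": {
  "motion": [
    {"xyz": [0.2,-2.5,0],"angular": [0,0,0],"grip": 4},
    {"xyz": [0.5,-5,0],"angular": [0,0,0],"grip": 4},
    {"xyz": [0.5,-5,0],"angular": [0,0,0],"grip": 4},
    {"xyz": [0.6,-6,0],"angular": [0,0,0],"grip": 4},
    {"xyz": [0.6,-6,0],"angular": [0,0,0],"grip": 4}
  ]
}}

```text
time: 16.73
eef_pos: [0.5116, -0.0678, 0.2562]
tcp_rot: [0.448, 0.552, 0.446, -0.543]
ft_force: [0.5, 0.0, -2.0]
width: 0.503
```

Request:
{"method": "carry_out", "body": {
  "motion": [
    {"xyz": [0.6,-6,0],"angular": [0,0,0],"grip": 4},
    {"xyz": [0.6,-5.5,0],"angular": [0,0,0],"grip": 4},
    {"xyz": [0.5,-4,0],"angular": [0,0,0],"grip": 4},
    {"xyz": [0.2,-2,0],"angular": [0,0,0],"grip": 4},
    {"xyz": [0,0,0],"angular": [0,0,0],"grip": 4}
  ]
}}

```text
time: 17.35
eef_pos: [0.5288, -0.2545, 0.2572]
tcp_rot: [0.447, 0.554, 0.443, -0.546]
ft_force: [-0.1, 0.1, -2.7]
width: 0.505
```

```bash
python3 - <<'E'
from h import *
from station import viewer, find_in
s,p,T=wrist()
print(s['eef_pos'],T[:3,0].round(4),'yaw',np.degrees(np.arctan2(T[1,1],T[0,1])).round(2),s['width']*92,s['ft_force'])
q=viewer.read_camera('top'); W=world(q); c=q['color'].astype(int)
g=(c[...,0]-c[...,2]>30)&(np.hypot(W[...,0]-.486,W[...,1]-.1785)<.05); print('gold in jar px',g.sum(),np.nanmedian(W[g],0) if g.any() else '')
print([(np.round(d['location'],3),round(d['conf'],2)) for d in find_in(q,'praline')],'jar',jar(W,(.486,.178)))
m=np.hypot(W[...,0]-.486,W[...,1]-.1785)<.07; v,u=np.where(m); print(u.min(),u.max(),v.min(),v.max())
cv2.imwrite('pics/t6.png',np.hstack([cv2.resize(q['color'][180:270,200:290,::-1],(400,400)),cv2.resize(q['color'][140:260,420:540,::-1],(400,400))]))
E
```

```text
[ 0.52877546 -0.2544586   0.2572049 ] [ 0.013   0.0022 -0.9999] yaw -12.03 46.486152651132116 [-0.14758648  0.0940211  -2.67619818]
gold in jar px 132 [0.50693391 0.171643   0.02504015]
[(array([ 0.535, -0.23 ,  0.271]), 0.6), (array([0.509, 0.176, 0.025]), 0.51)] jar (array([0.48626646, 0.17768879]), np.float64(0.04764300846947356), 445, np.float64(0.11912368300827185))
216 288 194 263
```

View pics/t6.png

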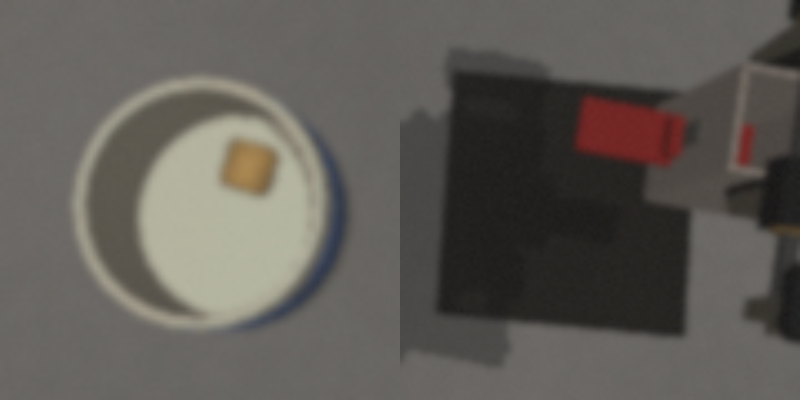

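The left crop shows the gold praline on the blue jar's floor at (248,165). The right crop shows the cup over the mat with its flap shut and tabs down. Setting the cup back.

Request:
{"method": "carry_out", "body": {
  "motion": [
    {"xyz": [0,0.1,-4],"angular": [-0.15,0.5,0.7],"grip": 4},
    {"xyz": [0,0,-4],"angular": [0,0,0],"grip": 4},
    {"xyz": [0,0,-4],"angular": [0,0,0],"grip": 4},
    {"xyz": [0,0,-3],"angular": [0,0,0],"grip": 4},
    {"xyz": [0,0,0],"angular": [0,0,0],"grip": 4}
  ]
}}

```text
time: 18.12
eef_pos: [0.533, -0.2396, 0.1044]
tcp_rot: [0.454, 0.546, 0.453, -0.539]
ft_force: [-0.3, 0.1, -2.7]
width: 0.506
```

```bash
cat >c2.py <<'E'
from h import *
s,p,T=wrist()
print(s['eef_pos'],T[:3,0].round(4),'yaw',np.degrees(np.arctan2(T[1,1],T[0,1])).round(2),s['width']*92,s['ft_force'])
w=world(p); e=T[:3,3]; und=e[2]-.0286
r=w[red(p)&(np.hypot(w[...,0]-e[0],w[...,1]-e[1])<.1)&(abs(w[...,2]-und-.036)<.02)&((w[...,1]>e[1]+.01))]
(c,sz,a)=cv2.minAreaRect(r[:,:2].astype(np.float32)*1000); a=np.radians(a); L=46
print('tab',c,sz,np.degrees(a),'cup',c[0]-L*np.cos(a),c[1]-L*np.sin(a),np.percentile(r[:,2],[5,50,95])-.036)
E
python3 c2.py
```

```text
[ 0.53298462 -0.23956017  0.10442624] [ 0.0087  0.0067 -0.9999] yaw -10.21 46.527440089457066 [-0.25198298  0.13231973 -2.70127444]
tab (540.1121826171875, -194.20045471191406) (41.69843673706055, 23.766538619995117) 79.85417938232422 cup 532.0090987346368 -239.4811352676693 [0.07508564 0.07632192 0.08590615]
```

Request:
{"method": "carry_out", "body": {
  "motion": [
    {"xyz": [-0.3,-1.35,0],"angular": [-0.4,0.2,-1.1],"grip": 4},
    {"xyz": [0,0,-1.5],"angular": [0,0,0],"grip": 4},
    {"xyz": [0,0,-1.5],"angular": [0,0,0],"grip": 4},
    {"xyz": [0,0,0],"angular": [0,0,0],"grip": 4}
  ]
}}

```text
time: 18.68
eef_pos: [0.5336, -0.2548, 0.0777]
tcp_rot: [0.452, 0.55, 0.444, -0.544]
ft_force: [-0.6, -0.2, -1.9]
width: 0.505
```

```bash
python3 c2.py
```

```text
[ 0.53356423 -0.25481527  0.07767064] [ 0.0139 -0.0031 -0.9999] yaw -11.31 46.44394947861184 [-0.61308389 -0.23446925 -1.86018616]
tab (541.693359375, -209.27023315429688) (42.5787239074707, 23.75597381591797) 78.1981201171875 cup 532.2850636234336 -254.29782437402633 [0.04788119 0.04915233 0.05883022]
```

Request:
{"method": "carry_out", "body": {
  "motion": [
    {"xyz": [-0.35,0.15,-0.5],"angular": [0.15,0.5,0],"grip": 4},
    {"xyz": [0,0,-1.2],"angular": [0,0,0],"grip": 4},
    {"xyz": [0,0,-1.2],"angular": [0,0,0],"grip": 4},
    {"xyz": [0,0,-0.5],"angular": [0,0,0],"grip": 4},
    {"xyz": [0,0,0],"angular": [0,0,0],"grip": 4}
  ]
}}

```text
time: 19.35
eef_pos: [0.5303, -0.2534, 0.0418]
tcp_rot: [0.45, 0.548, 0.447, -0.545]
ft_force: [0.6, -0.6, -1.4]
width: 0.508
```

```bash
python3 c2.py
```

```text
[ 0.53029525 -0.25335419  0.04177419] [ 5.4e-03 -6.0e-04 -1.0e+00] yaw -11.3 46.70911853894901 [ 0.55490841 -0.58849802 -1.40092573]
tab (538.464111328125, -207.82737731933594) (42.55257034301758, 23.726547241210938) 78.2801284790039 cup 529.1202739002819 -252.86838865480706 [0.01208623 0.01327327 0.02303888]
```

Position, yaw and tilt now match the start. Only the last 1 cm down remains.

Request:
{"method": "carry_out", "body": {
  "motion": [
    {"xyz": [0,0,-0.5],"angular": [0,0,0],"grip": 4},
    {"xyz": [0,0,-0.3],"angular": [0,0,0],"grip": 4},
    {"xyz": [0,0,-0.15],"angular": [0,0,0],"grip": 4},
    {"xyz": [0,0,0],"angular": [0,0,0],"grip": 4}
  ]
}}

```text
time: 19.9
eef_pos: [0.531, -0.2537, 0.0325]
tcp_rot: [0.45, 0.548, 0.446, -0.545]
ft_force: [0.6, 0.0, -2.1]
width: 0.505
```

Request:
{"method": "carry_out", "body": {
  "motion": [
    {"xyz": [-0.05,0,-0.1],"angular": [0,0,0],"grip": 4},
    {"xyz": [0,0,0],"angular": [0,0,0],"grip": 4}
  ]
}}

```text
time: 20.15
eef_pos: [0.5306, -0.2537, 0.0317]
tcp_rot: [0.45, 0.549, 0.446, -0.545]
ft_force: [0.4, -0.3, -2.3]
width: 0.501
```

```bash
python3 c2.py
```

```text
[ 0.53063808 -0.25373223  0.03167581] [ 0.0075 -0.0012 -1.    ] yaw -11.3 46.13268306990972 [ 0.39679482 -0.26735036 -2.3325165 ]
tab (538.7932739257812, -208.10848999023438) (42.35215377807617, 23.737462997436523) 78.3405990600586 cup 529.4969784602284 -253.1593378248439 [0.0019098  0.00319103 0.01300543]
```

Request:
{"method": "carry_out", "body": {
  "motion": [
    {"xyz": [0,0,-0.1],"angular": [0,0.1,0],"grip": 4},
    {"xyz": [0,0,0],"angular": [0,0,0],"grip": 4}
  ]
}}

```text
time: 20.45
eef_pos: [0.5309, -0.254, 0.0317]
tcp_rot: [0.45, 0.548, 0.447, -0.545]
ft_force: [-0.3, -0.3, -1.9]
width: 0.505
```

Request:
{"method": "carry_out", "body": {
  "motion": [
    {"xyz": [0,0,-0.12],"angular": [0,0,0],"grip": 4},
    {"xyz": [0,0,0],"angular": [0,0,0],"grip": 4}
  ]
}}

```text
time: 20.7
eef_pos: [0.5311, -0.2543, 0.0316]
tcp_rot: [0.45, 0.549, 0.447, -0.545]
ft_force: [-1.0, 0.1, -2.2]
width: 0.502
```

Request:
{"method": "carry_out", "body": {
  "motion": [
    {"xyz": [0,0.05,-0.2],"angular": [0,0,0],"grip": 4},
    {"xyz": [0,0,0],"angular": [0,0,0],"grip": 4}
  ]
}}

```text
time: 20.95
eef_pos: [0.53, -0.2542, 0.0308]
tcp_rot: [0.449, 0.549, 0.447, -0.545]
ft_force: [0.0, 0.1, -0.9]
width: 0.499
```

Contact: most of the cup's weight is off the wrist. Releasing gently.

Request:
{"method": "carry_out", "body": {
  "motion": [
    {"xyz": [0,0,0],"angular": [0,0,0],"grip": 4.6},
    {"xyz": [0,0,0],"angular": [0,0,0],"grip": 5},
    {"xyz": [0,0,0],"angular": [0,0,0],"grip": 6},
    {"xyz": [0,0,0],"angular": [0,0,0],"grip": 9},
    {"xyz": [0,0,0],"angular": [0,0,0],"grip": 9}
  ],
  "grip_force": 10
}}

```text
time: 21.58
eef_pos: [0.5307, -0.2542, 0.0303]
tcp_rot: [0.45, 0.548, 0.447, -0.545]
ft_force: [0.6, -0.3, 0.2]
width: 0.85
```

Request:
{"method": "carry_out", "body": {
  "motion": [
    {"xyz": [0,0,1],"angular": [0,0,0],"grip": 9},
    {"xyz": [0,0,3],"angular": [0,0,0],"grip": 9},
    {"xyz": [0,0,4],"angular": [0,0,0],"grip": 9},
    {"xyz": [0,0,5],"angular": [0,0,0],"grip": 9},
    {"xyz": [0,0,4],"angular": [0,0,0],"grip": 9}
  ]
}}

```text
time: 22.2
eef_pos: [0.528, -0.2537, 0.2046]
tcp_rot: [0.448, 0.548, 0.448, -0.547]
ft_force: [-0.2, 0.1, -0.2]
width: 0.976
```

Request:
{"method": "carry_out", "body": {
  "motion": [
    {"xyz": [-1,4,1],"angular": [0,0,0],"grip": 9},
    {"xyz": [-1,5,1],"angular": [0,0,0],"grip": 9},
    {"xyz": [-1,4,0],"angular": [0,0,0],"grip": 9},
    {"xyz": [0,0,0],"angular": [0,0,0],"grip": 9},
    {"xyz": [0,0,0],"angular": [0,0,0],"grip": 9}
  ]
}}

```text
time: 22.82
eef_pos: [0.4991, -0.1235, 0.2323]
tcp_rot: [0.45, 0.551, 0.444, -0.544]
ft_force: [0.5, -0.6, -0.2]
width: 0.981
```

```bash
python3 - <<'E'
from h import *
from station import viewer
s,p,T=wrist(); print(s['eef_pos'],s['ft_force'])
for n,q in(('wrist',p),('top',viewer.read_camera('top'))):
    w=world(q); near=np.hypot(w[...,0]-.53,w[...,1]+.255)<.1
    r=w[near&(w[...,2]>.095)&(w[...,2]<.112)]; print(n,'cuprim',len(r),cv2.minAreaRect(r[:,:2].astype(np.float32)*1000),np.percentile(r[:,2],[10,50,90]))
    r=w[red(q)&near&(w[...,2]<.06)&(w[...,2]>.02)]; print(' red',len(r),cv2.minAreaRect(r[:,:2].astype(np.float32)*1000),np.median(r[:,2]))
cv2.imwrite('pics/f.png',np.hstack([cv2.resize(q['color'][180:270,200:290,::-1],(400,400)),cv2.resize(q['color'][140:260,420:540,::-1],(400,400))]))
E
```

```text
[ 0.49909553 -0.12347983  0.23228688] [ 0.51566555 -0.62689    -0.15774489]
wrist cuprim 326 ((530.7221069335938, -249.6109161376953), (39.840728759765625, 46.24287033081055), 77.5743637084961) [0.09676759 0.10175206 0.10304068]
 red 520 ((539.2760620117188, -208.07986450195312), (42.72348403930664, 24.163490295410156), 78.68550109863281) 0.038594804153518146Traceback (most recent call last):
  File "<stdin>", line 6, in <module>
    return _quantile_unchecked(
        a, q, axis, out, overwrite_input, method, keepdims, weights)
    return _ureduce(a,
                    func=_quantile_ureduce_func,
    ...<5 lines>...
                    overwrite_input=overwrite_input,
                    method=method)
    r = func(a, **kwargs)
    result = _quantile(arr,
                       quantiles=q,
    ...<2 lines>...
                       out=out,
                       weights=wgt)
    slices_having_nans = np.isnan(arr[-1, ...])
                                  ~~~^^^^^^^^^
IndexError: index -1 is out of bounds for axis 0 with size 0
```

The tab centre puts the cup at (0.530, -0.253), 1 mm from where it started, with the rim at z 0.102. The top camera is blocked by the arm, so I'll take a last look from the scene camera before handing in.

```bash
python3 - <<'E'
from h import *
from station import viewer
q=viewer.read_camera('scene'); w=world(q); print(jar(w,(.486,.178)))
near=np.hypot(w[...,0]-.53,w[...,1]+.255)<.1
r=w[near&(w[...,2]>.095)&(w[...,2]<.108)]; print(len(r),cv2.minAreaRect(r[:,:2].astype(np.float32)*1000) if len(r) else '')
cv2.imwrite('pics/f.png',cv2.resize(q['color'][60:360,220:540,::-1],(640,600)))
E
```

```text
(array([0.48399699, 0.17879612]), np.float64(0.04784443487025182), 428, np.float64(0.11866464303058558))
133 ((528.0394287109375, -253.5750732421875), (48.846675872802734, 45.657100677490234), 78.86654663085938)
```

View pics/f.png

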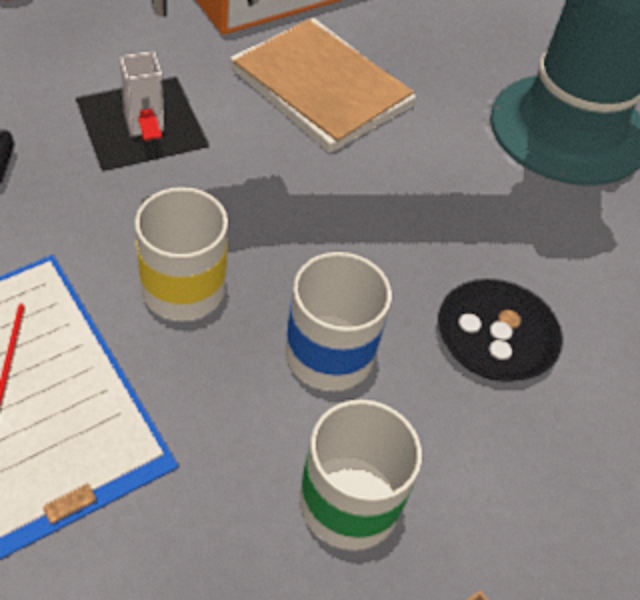

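The cup stands upright on its mat at (142,95) with its tabs at their resting height. The blue jar is upright and unmoved at (338,320), and the arm is clear.

```bash
python3 -c "
from station import workorder
print(workorder.job_done())"
```

```text
the job is handed in; nothing more can be done
None
```

The praline is in the blue-banded jar, and the empty cup is back upright on its black mat. I handed the job in at about 23 s; the hand-in reports no verdict.

- **Drop:** I lowered the cup into the jar's mouth until the tabs were pressed about 14 mm. The praline fell, and the top camera then showed it on the jar's floor, with the jar unmoved.
- **Return:** The cup is about 1 mm from where it started. Its rim and tabs are at their original heights, and nothing else in view was disturbed. I saw the flap shut before setting the cup down, and the tabs stayed at rest height afterwards.

**What disagreed:** all three cameras showed the fingertips about 37 mm behind the reported TCP. Because of this my first grasp closed just above the cup without holding it and caused no visible harm. I corrected for the offset and gripped at the second try.

**Not seen:** the arm blocked the top camera for the final check. The last confirmed sight of the praline in the jar was before I set the cup down.

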